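# Pop a dip pot out of the dispenser and trap it

## Task

Press the catch plate of the steel dip-pot dispenser fully down so that the spring pops the waiting pot out along the channel, and stop the pot with a finger standing in its way, once it is completely out from under the hood but still wholly on the channel. Do not squeeze, lift or carry the pot and leave everything else on the counter where it is. Finish while the finger is still holding the pot back there.

Things in the scene. Friction and masses are not known exactly. Their poses are not given: they have to be found in the camera images.
- dispenser: Low steel dip-pot dispenser, fixed. +x points along the channel to its open end, +z up; origin on the counter, under the centre of the waiting pot. In its frame (mm): channel floor flat at z 25, x -115 to 105, y -32 to 32, side rails up to z 33 (8 above the floor). Catch plate at x 80, y 66. One finger can press the plate while the other waits in the channel, e.g. at x 89, y 0.
- hood_front (a point): Middle of the front top edge of the hood, at dispenser x 0, y 0, z 71 mm. The hood covers x -115 to 0 (72 wide), so the waiting pot's rear half is under it. The pot is completely out once its centre is past x 30, and wholly on the channel while its centre is short of x 75 (all mm).
- pusher (a joint): Travel of the spring pusher behind the pot, m: 0 = waiting, 0.12 = fully out. It pushes the pot towards the open end with about 4 N all the way; a damper limits it to about 0.07 m/s. Unless stopped, it shoves the pot off the open end about 1.5 s after release. It needs no touching.
- gate_top (a point): Middle of the top edge of the gate, a small steel bar across the channel just ahead of the pot (dispenser x 31.5 to 35.5 mm), 11 mm above the channel floor when up. It is part of the catch and sinks below the floor with it, freeing the pot.
- catch (a joint): Travel of the catch plate, m: 0 = up, 0.016 = fully down. It slides straight down and carries the gate bar; the pot is free once the travel exceeds about 0.011. It stays down where it is left. Pressing takes about 3 to 6 N (more if fast).
- catch_top (a point): Centre of the top face of the catch plate, a plain square aluminium plate 36 x 36 mm on a black block beside the channel (on the channel's +y side). The top is 51 mm above the counter when up and 35 mm when fully down, 10 mm above the channel floor.
- pot_mid (a point): Centre (half-way up) of the waiting dip pot: a round brown plastic pot with a flat white lid, 60 mm in diameter, 36 mm tall, about 80 g, loose, standing upright on the channel floor with its rear half under the hood (centre at dispenser x 0, y 0, z 43 mm).
- channel_end (a point): Middle of the open end of the channel, on its floor, at dispenser x 105 mm, y 0, 25 mm above the counter.
- spare_a: Spare dip pot standing on the counter beside the channel (-y side), same size as the waiting one: leave alone. Origin under its centre.
- spare_b: Another spare dip pot on the counter, same side: leave alone. Origin under its centre.
- shaker: Glass spice shaker with steel top, 54 mm across, 86 mm tall, standing beside the hood: leave alone. Origin under its centre.
- cutter: Pizza cutter lying flat, about 205 mm long, 22 mm high, beyond the channel's open end: leave alone. Origin at its middle on the counter.
- oil: Green glass oil bottle, 68 mm across, 230 mm tall: leave alone. Origin under its centre.
- bowl: Steel bowl, 170 mm across, 60 mm tall: leave alone. Origin under its centre.

How it is judged:
By the outcome, as a careful person would: the job done as asked, in the order asked, and still so for the second after the job is handed in, while the arm keeps its last pose, push and grip.
It also fails if it takes over 29 s, if anything falls off the work surface, if the arm or the gripper's body presses on something with over 40 N, if the wrist force passes 120 N, or if a joint passes its speed limit or range.

## Robot

A 6-joint arm with a two-finger parallel gripper is mounted at the origin on the work surface. World frame = base frame: x ahead of the robot, y to its left, z up, the work surface at z = 0. Lengths are in mm, angles in rad, forces in N, time in s.
With the tool pointing down it reaches from about 300 to 750 mm from the base axis. Payload 8.5 kg.
Tool frame: the origin (TCP) lies midway between the tips of the shut fingers; the grasp point (between the pads) lies arm.grip_point_offset behind it (arm.grip_point_offset is the distance from the TCP to the grasp point, in mm); z points along the fingers, y is the direction in which the jaws open and shut (so a half turn about z gives the same grasp; the last joint's range is limited). The gripper opens to 88 mm and grips with 3 to 60 N. Pads are 18 mm wide; open, the fingers measure 123 mm over their backs; the gripper's body (75 mm by 187 mm) begins 45 mm behind the grasp point.
Start: joints at [1.023, 0.381, 1.297, -0, 1.464, -0.215], TCP at [179.671, 519.807, 238.748] pointing down, gripper open.
Joint ranges: [-3.11, 3.11], [-0.89, 2.33], [0.22, 2.48], [-1.42, 4.56], [0.17, 2.85], [-2.88, 2.88]. Speed limits (rad/s): [2.39, 2.39, 3.14, 3.14, 3.14, 3.14].

## Interface

Orientations are given as a 3x3 rotation matrix whose columns are the frame's x, y, z axes.
In Python, from rig import arm, grab_frame, camera_params, workorder gives the robot as it stands.
- The arm moves only by the shell command python3 -m inch 'ROWS' [OPENING] [FORCE]. ROWS is JSON, a list that holds one entry, the list of rows, each a list of 6 numbers: the shift along the tool's x, y, z in m, then the turn, a rotation vector about the tool's x, y, z in rad. A call has 1 to 10 rows; each row is the pose to reach, as a shift and turn from the pose commanded when the call began, along the tool's axes at that moment; what a row does not reach only later rows make up. A row lasts 1/10 s, in which the tool goes at most 50 mm and 8.59 degrees, less where a joint would pass 70% of its speed; a pose out of reach is approached as far as the arm can. A call with a gripper value outside its range is refused whole. OPENING is the opening, from 0 (shut) to 1 (fully open), set as the call begins (- or left out, the last holds). The fingers move at their own pace and stop on an object; FORCE is the grip in N (left out, the last holds). Time passes only in rows, so rows that repeat a pose let the fingers close. It gives the time, the measured TCP pose, the force and the opening at its end, in the units of the state.
- arm.observe(): the state, without advancing time (a new reading comes with each control period).
- grab_frame(name): name is "side" or "top" or "wrist"; returns the picture (384x512x3 uint8, red, green, blue); there is no depth.
- camera_params(name): a dict with "mtx" (3x3 intrinsics, pixels), "k1" (the pictures are not rectified: a ray, as slopes to the right and down, at radius r is drawn at 1 + k1 r^2 times it, then the intrinsics apply), "R" (3x3) and "t" (3): a world point X has camera coordinates R X + t. Camera axes: x right, y down, z forward; pixel columns grow to the right and rows downward; lengths in mm; the calibration is good to about 2 mm. A picture is of the moment at which its call begins: read the wrist's pose just before it. camera_params takes no time and is no camera call; for the wrist camera it gives the pose at the moment of the call.
- workorder.sign_off(): hands the job in, once; it reports no verdict.
The state is a dict: "t": time; "qpos": joint angles; "qvel": joint speeds; "tau": joint torques, N m; "eef_pos": TCP position; "orientation": TCP orientation; "force": force on the tool from outside, world axes, zero at the start; "wrist_torque": the same for the moment, N m; "grip_width": opening from 0.0 (shut) to 1.0 (fully open).
Only numpy, scipy, OpenCV 4.12 (cv2) and the standard library are available. Lean on these libraries where they do the work, as an engineer would, in place of code of your own. Each camera call takes 0.05 s, during which the arm holds its last target.

## Working session

There is one attempt and no reset: what is moved stays moved. The work goes in short steps, Python scripts to look and compute and a shell command to move; the robot and the scene stay as the last step left them, time stands still between calls to the robot, and variables do not carry over. Pictures are saved under pics/ and viewed, and the job is handed in when it is done.

```bash
ls; mkdir -p pics; python3 - <<'E'
from rig import arm, grab_frame, camera_params
import cv2
s=arm.observe();print(s['t'],s['eef_pos'],s['orientation'],s['force'],s['grip_width'],arm.grip_point_offset)
for n in('side','top'):
    cv2.imwrite(f'pics/{n}0.png',cv2.cvtColor(grab_frame(n),cv2.COLOR_RGB2BGR))
    print(n,camera_params(n))
E
```

```text
pics
0.0 [179.52922619 519.58606682 238.1529996 ] [[-9.45138367e-01  3.26669438e-01 -7.38372395e-04]
 [ 3.26670131e-01  9.45137647e-01 -1.20587168e-03]
 [ 3.03942123e-04 -1.38091980e-03 -9.99999000e-01]] [ 1.50816054 -0.00549704 -0.31493519] 0.9988779169428051 18.700000000000003
side {'mtx': array([[391.41902   ,   0.        , 255.86327181],
       [  0.        , 391.41902   , 196.03878528],
       [  0.        ,   0.        ,   1.        ]]), 'k1': -0.10802403601112101, 'R': array([[ 0.7443745 , -0.66761006, -0.01426222],
       [-0.4976303 , -0.54035464, -0.67851378],
       [ 0.44527597,  0.51216567, -0.7344492 ]]), 't': array([-393.74056887,  335.25609723,  994.80112214])}
top {'mtx': array([[356.19289002,   0.        , 256.46693967],
       [  0.        , 356.19289002, 193.30893275],
       [  0.        ,   0.        ,   1.        ]]), 'k1': -0.09652245043153045, 'R': array([[-0.00396322, -0.99968406, -0.02482087],
       [-0.99646796,  0.00603005, -0.08375709],
       [ 0.0838803 ,  0.02440125, -0.99617703]]), 't': array([  34.85725978,  545.94325749, 1107.53719065])}
```

View pics/side0.png

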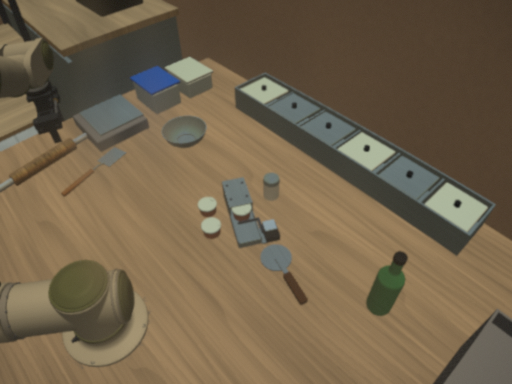

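View pics/top0.png

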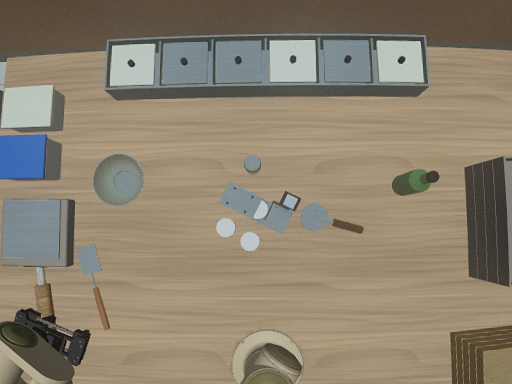

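The top view shows the dispenser at about (255,207), with its channel running right and down to (282,220). The catch is at (290,201), the spares at (226,228) and (250,241), the shaker at (252,163) and the cutter at (315,216). I'll zoom in.

```bash
python3 - <<'E'
import cv2,numpy as np
a=cv2.imread('pics/top0.png')[150:260,200:340]
b=cv2.imread('pics/side0.png')[160:260,190:310]
cv2.imwrite('pics/topz.png',cv2.resize(a,None,fx=5.5,fy=5.5,interpolation=cv2.INTER_CUBIC)[:600])
cv2.imwrite('pics/sidez.png',cv2.resize(b,None,fx=6,fy=6,interpolation=cv2.INTER_CUBIC))
E
```

```text
(no output)
```

View pics/topz.png

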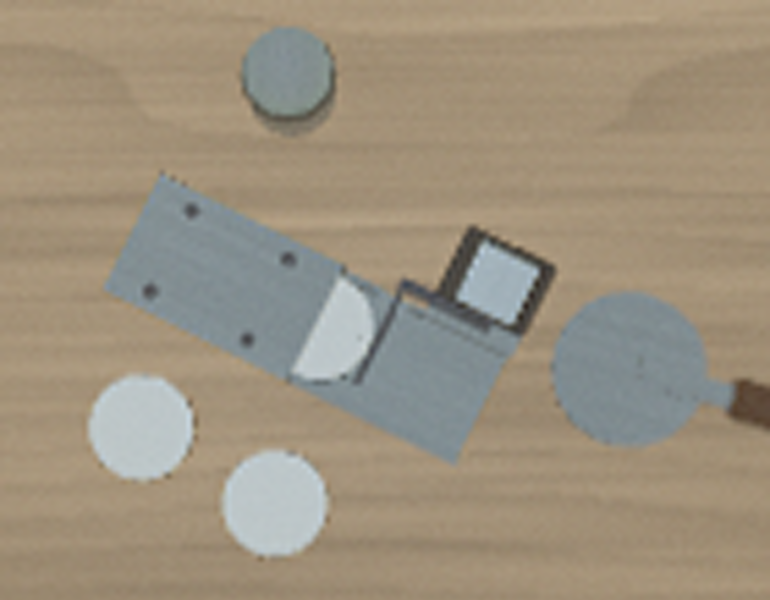

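View pics/sidez.png

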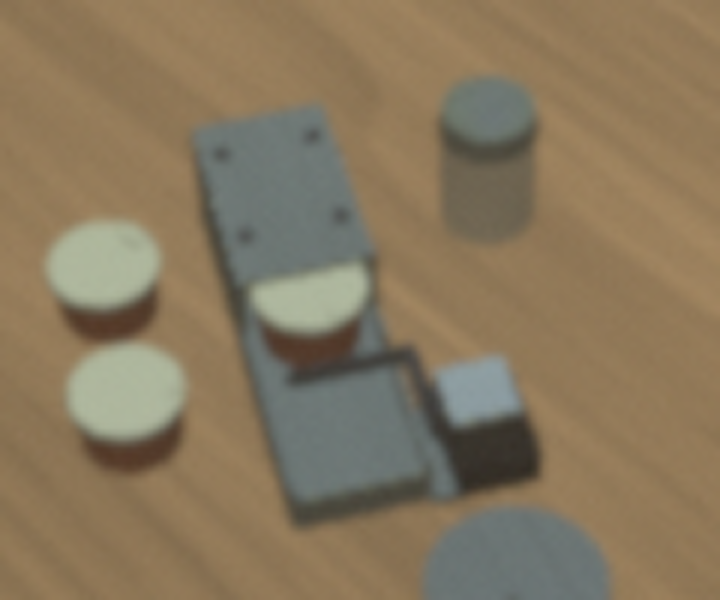

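```bash
cat > h.py <<'E'
import numpy as np,cv2
def ray(p,C):
    d=(p[0]-C['mtx'][0,2])/C['mtx'][0,0],(p[1]-C['mtx'][1,2])/C['mtx'][1,1]
    n=cv2.undistortPoints(np.array([[p]],float),C['mtx'],np.array([C['k1'],0,0,0.]))[0,0]
    return -C['R'].T@C['t'], C['R'].T@np.array([n[0],n[1],1])
def onz(p,C,z):
    o,d=ray(p,C); return o+d*(z-o[2])/d[2]
def proj(X,C):
    c=C['R']@np.asarray(X,float)+C['t'];x,y=c[:2]/c[2];f=1+C['k1']*(x*x+y*y)
    return C['mtx'][0,0]*x*f+C['mtx'][0,2],C['mtx'][1,1]*y*f+C['mtx'][1,2]
def fit(L,W):
    L=np.array(L,float);W=np.array(W)[:,:2];l=L-L.mean(0);w=W-W.mean(0)
    a=np.arctan2((l[:,0]*w[:,1]-l[:,1]*w[:,0]).sum(),(l*w).sum())
    R=np.array([[np.cos(a),-np.sin(a)],[np.sin(a),np.cos(a)]]);t=W.mean(0)-R@L.mean(0)
    return a,t,W-(L@R.T+t)
E
python3 - <<'E'
from h import *
from rig import arm,camera_params
def run(n,s,off,pts):
    C=camera_params(n);L=[];W=[]
    for p,x,y,z in pts:
        q=((p[0]+.5)/s-.5+off[0],(p[1]+.5)/s-.5+off[1]);L.append((x,y));W.append(onz(q,C,z))
    a,t,r=fit(L,W);print(n,'yaw',a,'t',t);print(r.round(1).tolist());return a,t
run('top',5.5,(200,150),[((162,173),-115,36,71),((105,288),-115,-36,71),((342,268),0,36,71),((290,380),0,-36,71),
 ((489,239),62,84,51),((541,267),98,84,51),((504,326),98,48,51),((456,296),62,48,51),((457,463),105,-34,33)])
run('side',6,(190,160),[((195,130),-115,-36,71),((322,105),-115,36,71),((373,262),0,36,71),((240,285),0,-36,71),
 ((433,375),62,48,51),((505,355),62,84,51),((524,413),98,84,51),((452,428),98,48,51),((297,503),105,-34,33),((428,470),105,34,33)])
E
```

```text
top yaw -2.039345190885923 t [496.51558528  28.82661422]
[[-0.3, -0.5], [0.0, -1.5], [-1.9, 2.3], [0.8, -1.3], [0.5, -3.2], [0.8, -0.1], [-0.1, 4.8], [0.7, -0.6], [-0.6, 0.1]]
side yaw -2.0437210661820493 t [492.99345004  25.60213055]
[[1.7, -0.2], [-0.5, 1.1], [-2.6, 0.7], [2.5, 1.3], [-1.1, -0.9], [1.7, 0.7], [-0.2, 0.2], [-0.2, 0.7], [-0.3, -3.3], [-1.1, -0.3]]
```

```bash
python3 - <<'E'
from h import *
from rig import arm,camera_params
a=-2.0415;t=np.array([494.8,27.2]);R=np.array([[np.cos(a),-np.sin(a)],[np.sin(a),np.cos(a)]])
s=arm.observe();g=R@[87,33]+t;print(g)
print(s['orientation'].T@(np.array([*g,150])-s['eef_pos'])/1e3)
E
```

```text
[484.75555116 -65.30464338]
[-0.47955949 -0.45300415  0.0886582 ]
```

```bash
python3 -m inch '[[[-0.028,-0.026,0.0,0,0,0.1],[-0.056,-0.053,0.0,0,0,0.2],[-0.084,-0.079,0.005,0,0,0.3],[-0.112,-0.106,0.01,0,0,0.4],[-0.14,-0.132,0.015,0,0,0.5],[-0.168,-0.159,0.02,0,0,0.6],[-0.196,-0.185,0.025,0,0,0.7],[-0.224,-0.212,0.03,0,0,0.8],[-0.252,-0.238,0.035,0,0,0.9],[-0.28,-0.264,0.04,0,0,1.0]]]' 0.55
```

```text
t: 1.1
eef_pos: [358.4, 177.3, 198.5]
orientation: [[-0.232, 0.973, -0.0], [0.973, 0.232, 0.0], [0.0, -0.0, -1.0]]
force: [1.0, 2.0, -0.4]
grip_width: 0.549
```

```bash
python3 - <<'E'
from h import *
from rig import arm,camera_params
from scipy.spatial.transform import Rotation as Ro
a=-2.0415;t=np.array([494.8,27.2]);R=np.array([[np.cos(a),-np.sin(a)],[np.sin(a),np.cos(a)]])
s=arm.observe();g=R@[87,33]+t
T=np.column_stack([np.cross([np.sin(-a),np.cos(a),0],[0,0,-1]),[-np.sin(a),np.cos(a),0],[0,0,-1]])
print(T);print(s['t'],s['orientation'].T@(np.array([*g,150])-s['eef_pos'])/1e3,Ro.from_matrix(s['orientation'].T@T).as_rotvec(),s['grip_width'])
E
```

```text
[[ 0.45351355  0.89124938  0.        ]
 [ 0.89124938 -0.45351355  0.        ]
 [ 0.          0.         -1.        ]]
1.1 [-0.26531872  0.0667081   0.04848001] [-1.37652271e-04 -2.66255832e-06  7.04574161e-01] 0.5492550133205992
```

```bash
python3 -m inch '[[[-0.033,0.008,0.006,0,0,0.088],[-0.066,0.017,0.012,0,0,0.176],[-0.1,0.025,0.018,0,0,0.264],[-0.133,0.033,0.024,0,0,0.352],[-0.166,0.042,0.03,0,0,0.44],[-0.199,0.05,0.036,0,0,0.528],[-0.232,0.058,0.042,0,0,0.616],[-0.265,0.067,0.048,0,0,0.705],[-0.265,0.067,0.048,0,0,0.705]]]'; python3 - <<'E'
from rig import arm, grab_frame, camera_params
import cv2,numpy as np
C=camera_params('wrist')
for n in('wrist','side'):
    I=cv2.cvtColor(grab_frame(n),cv2.COLOR_RGB2BGR);cv2.imwrite(f'pics/{n}1.png',I)
np.save('pics/C1.npy',C,allow_pickle=True);print(C)
s=arm.observe();print(s['t'],s['eef_pos'],s['orientation'],s['force'],s['qpos'])
I=cv2.imread('pics/wrist1.png');cv2.imwrite('pics/wrist1z.png',cv2.resize(I,(800,600),interpolation=cv2.INTER_CUBIC))
E
```

```text
t: 2.0
eef_pos: [486.8, -65.8, 149.7]
orientation: [[0.455, 0.891, -0.001], [0.891, -0.455, -0.0], [-0.0, -0.0, -1.0]]
force: [0.8, 0.6, -0.6]
grip_width: 0.547
{'mtx': array([[319.57775187,   0.        , 252.59330515],
       [  0.        , 319.57775187, 191.49551677],
       [  0.        ,   0.        ,   1.        ]]), 'k1': -0.00870672405855349, 'R': array([[ 8.90884060e-01, -4.54230646e-01,  3.33750218e-04],
       [-4.39109516e-01, -8.61038469e-01,  2.56506507e-01],
       [-1.16225745e-01, -2.28664112e-01, -9.66542446e-01]]), 't': array([-465.1374011 ,  145.18771192,  344.50385548])}
2.1 [485.26915496 -62.92440981 150.28799796] [[ 4.50173153e-01  8.92940268e-01 -1.34527947e-03]
 [ 8.92941282e-01 -4.50172608e-01  7.00580654e-04]
 [ 1.99687118e-05 -1.51663817e-03 -9.99998850e-01]] [-1.07280257 -0.16157446  0.64579521] [-3.71529049e-01  3.65985909e-01  1.60406741e+00  1.78311155e-04
  1.17304718e+00  9.53609867e-02]
```

View pics/wrist1z.png

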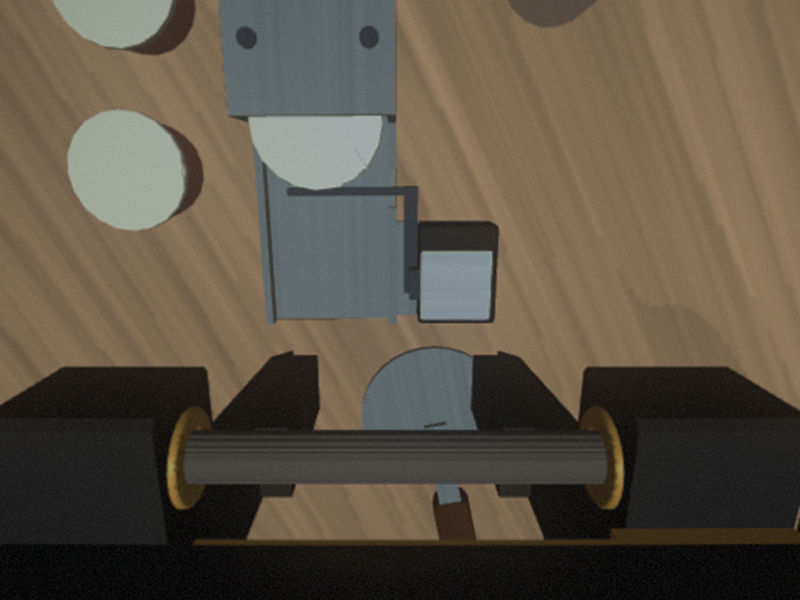

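View pics/side1.png

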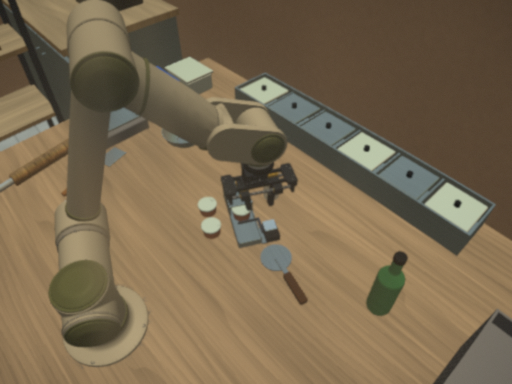

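The wrist view (800x600) shows the hood front edge from (230,117) to (396,117). The plate runs from (420,251) to (496,321), and the channel end from (270,322) to (396,320). I'll fit the dispenser pose from these.

```bash
python3 - <<'E'
from h import *
from rig import arm
C=np.load('pics/C1.npy',allow_pickle=True).item();k=512/800
px=lambda p:((p[0]+.5)*k-.5,(p[1]+.5)*k-.5)
P=[((230,117),0,-36,71),((396,117),0,36,71),((420,251),62,48,51),((493,251),62,84,51),((492,321),98,84,51),((422,321),98,48,51),((270,322),105,-34,33),((396,321),105,34,33)]
a,t,r=fit([p[1:3] for p in P],[onz(px(p[0]),C,p[3]) for p in P]);print(a,t);print(r.round(1).tolist())
S=[arm.observe() for _ in range(1)];s=S[0]
# finger tips
pos,O=s['eef_pos'],s['orientation']
for y in(-41.5,-24,24,41.5):
  for x in (-9,9):
    u=proj(pos+O@[x,y,0],C);print(y,x,np.round((u[0]/k,u[1]/k)))
for y in(-41.5,-24,24,41.5):
    u=proj(pos+O@[9,y,-40],C);print('b',y,np.round((u[0]/k,u[1]/k)))
E
```

```text
-2.037694034568619 [496.85705991  27.54643767]
[[0.4, -1.0], [-1.0, -0.7], [-0.8, 0.5], [-0.7, 0.3], [0.2, -0.5], [0.3, -0.3], [0.1, 1.1], [1.6, 0.6]]
-41.5 -9 [252. 405.]
-41.5 9 [247. 352.]
-24 -9 [307. 404.]
-24 9 [304. 352.]
24 -9 [457. 404.]
24 9 [458. 351.]
41.5 -9 [511. 403.]
41.5 9 [515. 351.]
b -41.5 [199. 413.]
b -24 [274. 413.]
b 24 [480. 412.]
b 41.5 [555. 412.]
```

```bash
python3 - <<'E'
import cv2
I=cv2.imread('pics/wrist1.png')[210:330,120:390]
cv2.imwrite('pics/tipz.png',cv2.convertScaleAbs(cv2.resize(I,None,fx=2.96,fy=2.96,interpolation=cv2.INTER_CUBIC),alpha=2.5,beta=20))
E
```

```text
(no output)
```

View pics/tipz.png

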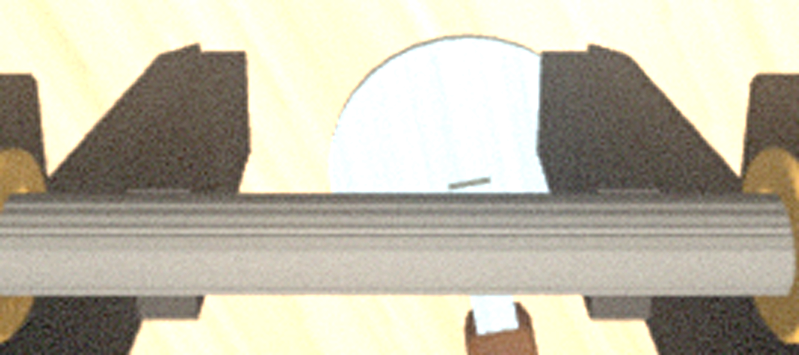

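```bash
python3 - <<'E'
from h import *
from rig import arm
C=np.load('pics/C1.npy',allow_pickle=True).item()
a,t=-2.0377,np.array([496.86,27.55]);R=np.array([[np.cos(a),-np.sin(a)],[np.sin(a),np.cos(a)]])
for z in(147,150,153):
    w=onz((252.4,227.3),C,z);l=R.T@(w[:2]-t);print(z,w,'local of tip near face',l)
s=arm.observe();print(s['t'],s['eef_pos'],R.T@(s['eef_pos'][:2]-t))
print('reported', R.T@(np.array([486.8,-65.8])-t), 'cam centre',-C['R'].T@C['t'])
E
python3 -m inch '[[[0,0,0,0,0,0]]]'
python3 -m inch '[[[0,0,0,0,0,0]]]'
```

```text
147 [491.82713225 -59.06986454 147.        ] local of tip near face [79.61403181 34.4954581 ]
150 [492.35805441 -58.03062126 150.        ] local of tip near face [78.44704203 34.50176584]
153 [492.88897657 -56.99137798 153.        ] local of tip near face [77.28005225 34.50807358]
2.1 [485.26915496 -62.92440981 150.28799796] [86.00791072 30.37442694]
reported [87.88664647 33.03579078] cam centre [518.17701962  -7.49178893 295.89124602]
t: 2.2
eef_pos: [485.1, -62.0, 150.8]
orientation: [[0.449, 0.894, -0.001], [0.894, -0.449, 0.0], [0.0, -0.001, -1.0]]
force: [0.9, 0.4, 0.5]
grip_width: 0.551
t: 2.3
eef_pos: [485.3, -61.9, 151.1]
orientation: [[0.449, 0.894, 0.0], [0.894, -0.449, -0.0], [0.0, 0.0, -1.0]]
force: [-0.7, -0.9, 0.1]
grip_width: 0.55
```

```bash
python3 -m inch '[[[0,0,0.02,0,0,0],[0,0,0.04,0,0,0],[0,0,0.06,0,0,0],[0,0,0.075,0,0,0],[0,0,0.085,0,0,0],[0,0,0.088,0,0,0],[0,0,0.088,0,0,0]]]'; python3 - <<'E'
from h import *
from rig import arm, grab_frame, camera_params
C=camera_params('wrist');np.save('pics/C2.npy',C,allow_pickle=True)
for n in('wrist','side'):
    I=cv2.cvtColor(grab_frame(n),cv2.COLOR_RGB2BGR);cv2.imwrite(f'pics/{n}2.png',I)
s=arm.observe();print(s['t'],s['eef_pos'],s['force'])
I=cv2.imread('pics/wrist2.png');cv2.imwrite('pics/wrist2z.png',cv2.convertScaleAbs(cv2.resize(I,(800,600),interpolation=cv2.INTER_CUBIC),alpha=1.8))
I=cv2.imread('pics/side2.png')[160:260,190:310];cv2.imwrite('pics/side2z.png',cv2.resize(I,None,fx=6,fy=6,interpolation=cv2.INTER_CUBIC))
E
```

```text
t: 3.0
eef_pos: [485.7, -62.7, 62.9]
orientation: [[0.45, 0.893, 0.0], [0.893, -0.45, -0.0], [0.0, 0.0, -1.0]]
force: [1.3, 0.0, 0.0]
grip_width: 0.55
3.1 [485.97511552 -62.91118328  63.39748858] [ 0.2130074  -0.51445263  0.51684033]
```

View pics/wrist2z.png

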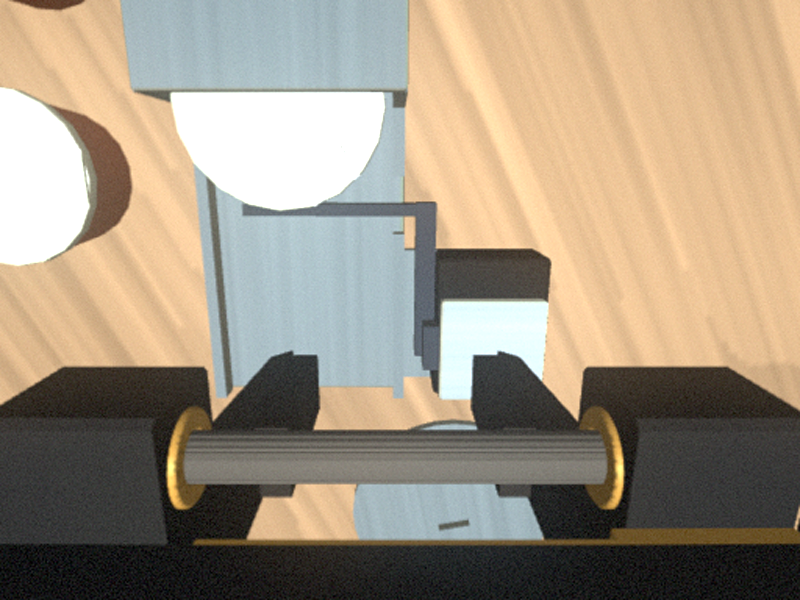

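View pics/side2z.png

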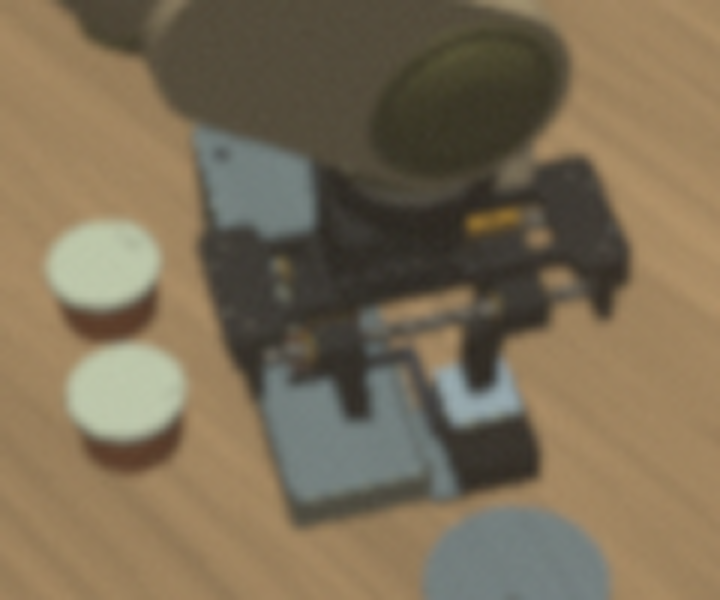

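The fingers line up: the right tip (472–520, row 355) is inside the plate (440–548, rows 300–398), and the left tip is in the channel ahead of the gate. Next I press.

```bash
python3 -m inch '[[[0,0,0.004,0,0,0],[0,0,0.008,0,0,0],[0,0,0.010,0,0,0],[0,0,0.012,0,0,0],[0,0,0.014,0,0,0],[0,0,0.016,0,0,0],[0,0,0.018,0,0,0],[0,0,0.020,0,0,0]]]';python3 -m inch '[[[0,0,0.002,0,0,0],[0,0,0.004,0,0,0],[0,0,0.006,0,0,0],[0,0,0.008,0,0,0]]]'; python3 -m inch '[[[0,0,0.0005,0,0,0],[0,0,0.001,0,0,0]]]'
```

```text
t: 3.9
eef_pos: [485.7, -62.9, 42.7]
orientation: [[0.45, 0.893, 0.0], [0.893, -0.45, -0.0], [-0.0, 0.0, -1.0]]
force: [-0.8, 0.2, 4.2]
grip_width: 0.543
t: 4.3
eef_pos: [485.9, -63.0, 34.9]
orientation: [[0.45, 0.893, 0.001], [0.893, -0.45, -0.0], [-0.0, 0.001, -1.0]]
force: [-7.0, 1.7, 23.8]
grip_width: 0.55
t: 4.5
eef_pos: [485.9, -63.1, 34.9]
orientation: [[0.45, 0.893, 0.001], [0.893, -0.45, -0.001], [-0.0, 0.002, -1.0]]
force: [-6.7, 1.0, 24.0]
grip_width: 0.547
```

```bash
python3 -m inch '[[[0,0,0,0,0,0],[0,0,-0.0005,0,0,0],[0,0,-0.0005,0,0,0],[0,0,-0.0005,0,0,0],[0,0,-0.0005,0,0,0],[0,0,-0.0005,0,0,0],[0,0,-0.0005,0,0,0],[0,0,-0.0005,0,0,0],[0,0,-0.0005,0,0,0],[0,0,-0.0005,0,0,0]]]'; python3 - <<'E'
from h import *
from rig import arm, grab_frame, camera_params
C=camera_params('wrist');np.save('pics/C3.npy',C,allow_pickle=True)
for n in('wrist','side'):
    I=cv2.cvtColor(grab_frame(n),cv2.COLOR_RGB2BGR);cv2.imwrite(f'pics/{n}3.png',I)
s=arm.observe();print(s['t'],s['eef_pos'],s['force'])
I=cv2.imread('pics/wrist3.png');cv2.imwrite('pics/wrist3z.png',cv2.convertScaleAbs(cv2.resize(I,(800,600),interpolation=cv2.INTER_CUBIC),alpha=1.4))
I=cv2.imread('pics/side3.png')[160:260,190:310];cv2.imwrite('pics/side3z.png',cv2.resize(I,None,fx=6,fy=6,interpolation=cv2.INTER_CUBIC))
E
```

```text
t: 5.5
eef_pos: [485.7, -63.1, 35.1]
orientation: [[0.45, 0.893, 0.001], [0.893, -0.45, -0.001], [-0.0, 0.001, -1.0]]
force: [-5.0, 0.4, 14.3]
grip_width: 0.552
5.6 [485.71515958 -63.08260905  35.06704677] [-5.71538491  0.16106538 14.01857031]
```

View pics/wrist3z.png

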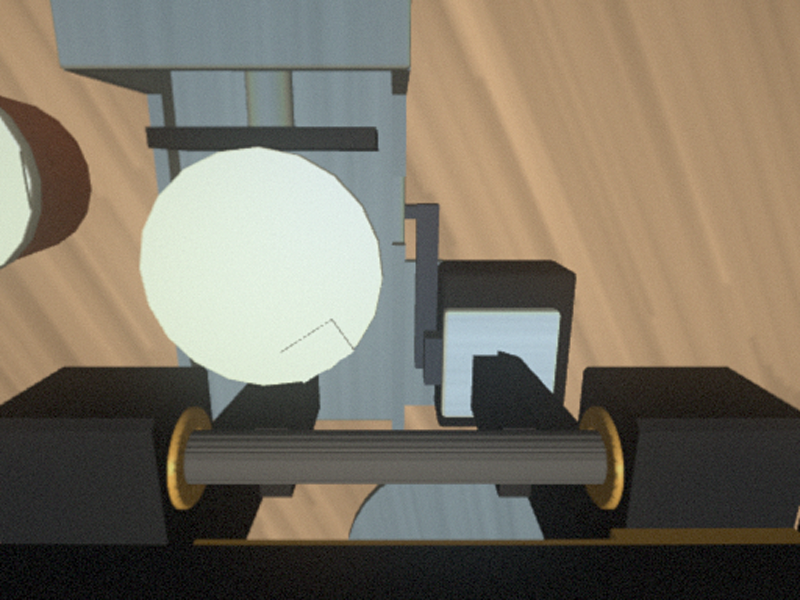

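View pics/side3z.png

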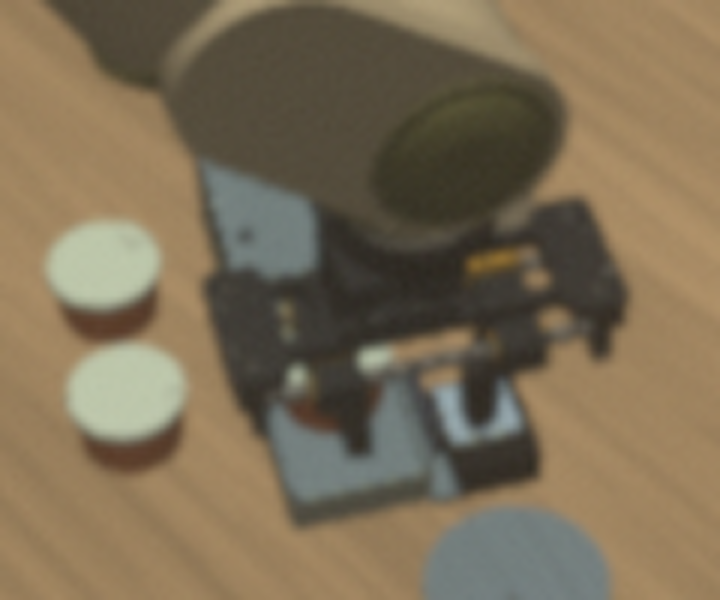

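The pot's lid is at (261,266), fully clear of the hood, with the pusher bar behind it and the left finger in front. I'll measure its position and check that it stays put.

```bash
python3 -m inch '[[[0,0,0,0,0,0],[0,0,0,0,0,0],[0,0,0,0,0,0],[0,0,0,0,0,0],[0,0,0,0,0,0],[0,0,0,0,0,0]]]'; python3 - <<'E'
from h import *
from rig import arm, grab_frame, camera_params
C4=camera_params('wrist');I=cv2.cvtColor(grab_frame('wrist'),cv2.COLOR_RGB2BGR);cv2.imwrite('pics/wrist4.png',I)
a,t=-2.0377,np.array([496.86,27.55]);R=np.array([[np.cos(a),-np.sin(a)],[np.sin(a),np.cos(a)]])
for f,C in(('wrist3',np.load('pics/C3.npy',allow_pickle=True).item()),('wrist4',C4)):
    I=cv2.imread(f'pics/{f}.png')
    m=(I.min(2)>125).astype(np.uint8);m[:, :85]=0;m[:,270:]=0
    c=max(cv2.findContours(m,0,1)[0],key=cv2.contourArea)
    (u,v),r=cv2.minEnclosingCircle(c)
    w=onz((u,v),C,61);lx=R.T@(w[:2]-t)
    # hood-front check in the same picture
    h=[R.T@(onz(((x+.5)*.64-.5,(y+.5)*.64-.5),C,71)[:2]-t) for x,y in((61,67),(410,67))]
    rr=np.linalg.norm(onz((u+r,v),C,61)-w)
    print(f,u,v,r,'pot local',lx,'radius',rr,'hood',h)
E
```

```text
t: 6.2
eef_pos: [485.7, -63.1, 35.1]
orientation: [[0.449, 0.893, 0.001], [0.893, -0.449, -0.001], [-0.0, 0.001, -1.0]]
force: [-5.3, -0.3, 13.6]
grip_width: 0.55
wrist3 167.15374755859375 170.05038452148438 79.78511810302734 pot local [43.22708972 -0.46634276] radius 30.5272914886848 hood [array([-1.80530649e-02, -3.60448320e+01]), array([2.95398583e-02, 3.52081500e+01])]
wrist4 167.17164611816406 170.06716918945312 79.80940246582031 pot local [43.23362548 -0.4599841 ] radius 30.536984660032008 hood [array([-1.80296852e-02, -3.60448812e+01]), array([2.95615994e-02, 3.52080821e+01])]
```

```bash
python3 -c "
from rig import workorder
print(workorder.sign_off())"
```

```text
the job is handed in; nothing more can be done
None
```

I pressed the catch plate to its bottom stop with one finger while the other stood in the channel. The spring pushed the pot out against that finger, and I handed the job in at about 6.3 s with the finger still holding it.

- **Catch:** the fingertips bottomed out at z about 35 mm, the fully-down height. The push peaked at about 24 N; I eased it to about 14 N, which is what holds now.
- **Pot:** the last two wrist pictures, about 0.7 s apart, put its centre at dispenser x about 43 mm, y about 0, with no movement between them. That is inside the 30 to 75 mm window.
- **Other items:** the fingers stayed clear of everything else on the way in. The two spare pots look unmoved in the side pictures. I did not take a last top picture to check the rest.

**Disagreements:**
- The side and top cameras differed by about 3.5 mm on the dispenser position, so I used the wrist camera.
- Wrist image and measured arm pose differed by about 2 mm along the channel and 4.5 mm across it, within the available margins.
- I expected the pot at about x 46–49 mm, but it stopped at 43 mm.

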